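# Angle the honey dipper out of its half-covered box and hold it up

### The arm

A 6-joint arm with a two-finger parallel gripper is mounted at the origin on a cart in front of the work surface, level with it; the furniture and walls round the work are solid. World frame = base frame: x ahead of the robot, y to its left, z up, the work surface at z = 0. Lengths are in m, angles in rad, forces in N, time in s.
With the tool pointing down it reaches from about 0.375 to 0.9 m from the base axis. Payload 3.1 kg.
Tool frame: the origin (TCP) lies at the very end of the fingers, on their centre line; the grasp point (between the pads) lies 19 mm behind it (manip.grasp_offset is the distance from the TCP to the grasp point, in m); x points along the fingers, z is the direction in which the jaws open and shut, and the axes are right-handed (so a half turn about x gives the same grasp; the last joint's range is limited). The gripper opens to 85 mm and grips with 20 to 120 N. Pads are 22 mm wide; open, the fingers measure 114 mm over their backs; the gripper's body (76 mm by 85 mm) begins 54 mm behind the grasp point. The pads swing forward as they close: fully open they stand 13 mm farther back than shut.
Start: joints at [1.079, 0.527, 1.433, -0, 1.181, -0.178], TCP at [0.193, 0.594, 0.231] pointing down, gripper open.
Joint ranges: [-3.08, 3.08], [-0.75, 2.2], [0.22, 2.44], [-1.43, 4.57], [0, 2.65], [-2.85, 2.85]. Speed limits (rad/s): [2.79, 2.79, 3.14, 3.14, 3.14, 3.14].

### API

Orientations are given as a unit quaternion [x, y, z, w].
In Python, from station import manip gives the robot as it stands.
- The arm moves only by the tool send_rows, never from a script. Its argument "steps" is a list that holds one entry, the list of rows, each a list of 5 numbers: the closure, from 0 (fully open) to 1 (shut), then the shift along the world's x, y, z in m, then the turn about the world's z in rad. A call has 1 to 8 rows; each row is the pose to reach, as a shift and turn from the pose commanded when the call began; what a row does not reach only later rows make up. A row lasts 1/8 s, in which the tool goes at most 62.5 mm and 10.7 degrees, less where a joint would pass 70% of its speed; a pose out of reach is approached as far as the arm can. A call with a gripper value outside its range is refused whole. The fingers move at their own pace and stop on an object; "grip_force" is the grip in N (left out, the last holds). Time passes only in rows, so rows that repeat a pose let the fingers close. It gives the time, the measured TCP pose, the force and the opening at its end, in the units of the state.
- manip.sense(): the state, without advancing time (a new reading comes with each control period).
- manip.snapshot(name): name is "scene" or "top" or "wrist"; returns the picture (400x640x3 uint8, red, green, blue); there is no depth.
- manip.camera_params(name): a dict with "fx", "fy", "cx", "cy" (pixels), "D" ([k1, k2, p1, p2, k3] as OpenCV has them; the pictures are not rectified), "T" (4x4, takes a point from camera to world coordinates); the wrist camera has in their place "tool_from_camera" (4x4, takes a point from camera to tool coordinates, whose origin is the TCP and whose axes are the tool frame's). Camera axes: x right, y down, z forward; pixel columns grow to the right and rows downward; lengths in m; the calibration is good to about 2 mm. A picture is of the moment at which its call begins: read the wrist's pose just before it. camera_params takes no time and is no camera call.
- manip.sign_off(): hands the job in, once; it reports no verdict.
The state is a dict: "t": time; "q": joint angles; "qd": joint speeds; "tau": joint torques, N m; "tcp_pos": TCP position; "tool_rot": TCP orientation; "force": force on the tool from outside, world axes, zero at the start; "ft_torque": the same for the moment, N m; "finger_gap": opening from 0.0 (shut) to 1.0 (fully open).
Only numpy, scipy, OpenCV 4.12 (cv2) and the standard library are available. Lean on these libraries where they do the work, as an engineer would, in place of code of your own. Each camera call takes 0.05 s, during which the arm holds its last target.

### The job

Take the wooden honey dipper out of its display box through the opening between the two fixed lids (it is longer than the opening, so tilt it and thread it out) without forcing it, then finish still holding it in the gripper, level and still, about 15 cm above the lids over the box. Leave the tin and the two small cartons round about where they are.

Things in the scene. Friction and masses are not known exactly. Their poses are not given: they have to be found in the camera images.
- box: Light wood display box, immovable, 240 (its x) x 114 (its y) x 64 mm high. Origin at the centre of its underside, on the counter; z up. Floor 6 mm, walls 6 mm: inside x -114 to 114 mm, y -51 to 51 mm. A fixed lid, 8 mm thick (z 56 to 64 mm), covers each end from 60 mm off the centre outward
- box_opening (a point): Centre of the opening between the two lids, 64 mm above the counter; the opening is 120 mm long (the box's x) and as wide as the box; the side walls along it are only 44 mm high
- box_rest (a point): Bottom of the handle in the shallow V (sides 30 degrees from level) of a small rest inside the box at the box's x = -50 mm, 15 mm above the counter; the rest is 12 mm long and 34 mm wide, its tops 24 mm above the counter
- dipper_mid (a point): Mid-length point, on its axis, of the loose wooden honey dipper, 160 mm long, about 80 g; x axis from handle to head. Round handle, 18 mm thick, x -80 to 34 mm; ribbed round head, 36 mm thick, x 34 to 80 mm. Balances near x = 22 mm
- dipper_tail (a point): Centre of the dipper's handle end, on its axis (x = -80 mm)
- dipper_head (a point): Centre of the dipper's head end, on its axis (x = 80 mm)
- round_tin_mid (a point): Centre of a loose flowered round tin, 74 mm across, 32 mm high: leave it
- balm_box_mid (a point): Centre of a loose small green carton, 50 x 50 x 22 mm: leave it
- soap_bar_mid (a point): Centre of a loose cream soap carton, 56 x 78 x 26 mm: leave it
- dipper: The same dipper; origin and axes as dipper_mid. At the start it lies level along the box's x axis, head to the box's +x, head on the box floor, handle on the rest, axis 24 mm above the counter, both ends under the lids

How it is judged:
At the end, for the whole second after the job is handed in: Dipper gripped, clear of the box: both ends over 150 mm above the counter, middle below 320 mm and within 120 mm (level distance) of the box centre, level within 0.3 rad, under 30 mm/s; tin and both cartons within 20 mm of where they stood (height (world z) of each of dipper_tail, dipper_head above 0.15 m and height (world z) of dipper_mid below 0.32 m and not (angle between dipper's own x axis and vertical below 1.27 rad or angle between dipper's own x axis and vertical above 1.87 rad) and horizontal distance between dipper_mid and box below 0.12 m and contact force between the fingers and dipper above 1 N and contact force between dipper and box below 0.1 N and linear speed of dipper below 0.03 m/s and distance of each of round_tin_mid, balm_box_mid, soap_bar_mid from where it was at the start of the episode below 0.02 m); the arm keeps its last pose, push and grip.
It fails at once if the dipper is forced against the box with more than 25 N (contact force between dipper and box above 25 N).
It fails at once if the tin or a carton is shifted by more than 20 mm (distance of any of round_tin_mid, balm_box_mid, soap_bar_mid from where it was at the start of the episode above 0.02 m).
It also fails if it takes over 48 s, if anything falls off the work surface, if the arm or the gripper's body presses on something with over 40 N, if the wrist force passes 120 N, or if a joint passes its speed limit or range.

## Working session

There is one attempt and no reset: what is moved stays moved. The work goes in short steps, Python scripts to look and compute and a tool call to move; the robot and the scene stay as the last step left them, time stands still between calls to the robot, and variables do not carry over. Pictures are saved under pics/ and viewed, and the job is handed in when it is done.

Besides the shell and the picture viewer there is one more tool, called after ">>>" by a JSON object that holds its "fn" and its "kwargs", one argument or row to a line. send_rows: Moves the arm, as the interface text tells. Its arguments: {"type":"object","properties":{"steps":{"type":"array","items":{"type":"array","items":{"type":"array","items":{"type":"number"}}}},"grip_force":{"type":"number"}},"required":["steps"]}

```bash
mkdir -p pics; ls; python3 - <<'E'
from station import manip
import cv2
s=manip.sense(); print(s['t'],s['tcp_pos'],s['tool_rot'],s['finger_gap'])
for n in ['scene','top','wrist']:
    im=manip.snapshot(n); cv2.imwrite(f'pics/{n}0.png',im[:,:,::-1])
    p=manip.camera_params(n); print(n,p)
E
```

```text
pics
0.0 [0.19254216 0.59384927 0.2303389 ] [-0.41605545  0.57266844  0.41540277  0.57130488] 0.9961005237208981
scene {'fx': 417.24097584042374, 'fy': 417.24097584042374, 'cx': 325.80220825122893, 'cy': 202.2388032889247, 'D': array([0.02366244, 0.        , 0.        , 0.        , 0.        ]), 'T': array([[-0.58180652, -0.45805606,  0.67207576, -0.02671194],
       [-0.81331369,  0.33242816, -0.47750639,  0.48187883],
       [-0.00469221, -0.82442475, -0.56595214,  0.55670085],
       [ 0.        ,  0.        ,  0.        ,  1.        ]])}
top {'fx': 441.22656341923033, 'fy': 441.22656341923033, 'cx': 322.75539043205, 'cy': 200.83754486224942, 'D': array([-0.07704569,  0.        ,  0.        ,  0.        ,  0.        ]), 'T': array([[-0.02657084, -0.98388076,  0.17684074,  0.39660477],
       [-0.99946942,  0.02948084,  0.013848  ,  0.07659434],
       [-0.01883819, -0.17637896, -0.98414206,  0.93065901],
       [ 0.        ,  0.        ,  0.        ,  1.        ]])}
wrist {'fx': 311.0126969140189, 'fy': 311.0126969140189, 'cx': 319.29301854261223, 'cy': 201.54672097428505, 'D': array([-0.0405466,  0.       ,  0.       ,  0.       ,  0.       ]), 'tool_from_camera': array([[-1.30517038e-04, -3.10790768e-01,  9.50478344e-01,
        -1.42183439e-01],
       [ 6.42068150e-04, -9.50478182e-01, -3.10790627e-01,
         7.90825651e-02],
       [ 9.99999785e-01,  5.69708399e-04,  3.23602451e-04,
         3.76050623e-05],
       [ 0.00000000e+00,  0.00000000e+00,  0.00000000e+00,
         1.00000000e+00]])}
```

View pics/scene0.png

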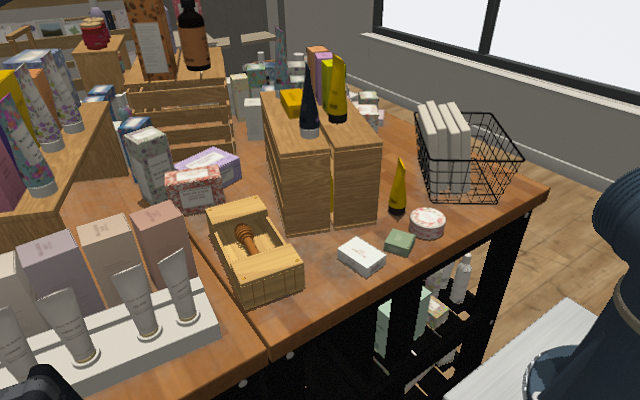

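View pics/top0.png

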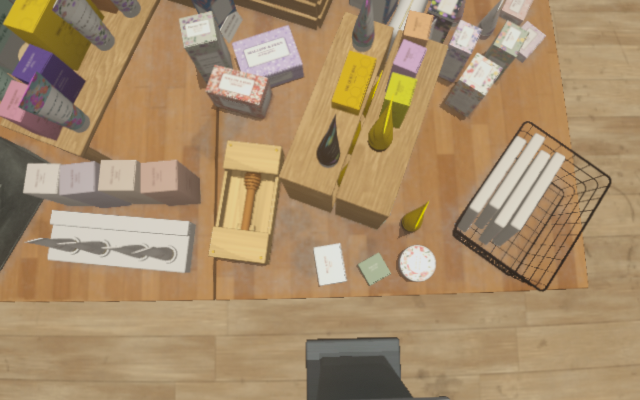

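View pics/wrist0.png

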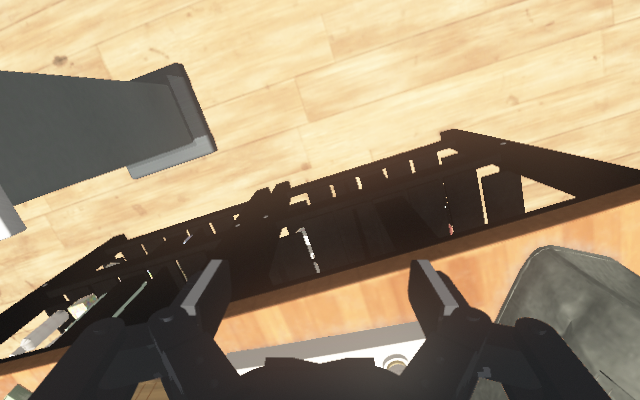

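The top view shows the box at about (247,200), with the head towards the upper end of the image (world +x). A tall riser stands to its right, and the soap, green carton and tin are at (330,264), (374,268) and (417,263). Next I'll measure the box.

```bash
python3 - <<'E'
import cv2
a=cv2.imread('pics/top0.png')[125:275,195:305]; cv2.imwrite('pics/topz.png',cv2.resize(a,None,fx=4,fy=4,interpolation=cv2.INTER_CUBIC)[:600])
a=cv2.imread('pics/scene0.png')[185:310,195:310]; cv2.imwrite('pics/scz.png',cv2.resize(a,None,fx=4.5,fy=4.5,interpolation=cv2.INTER_CUBIC))
E
```

```text
(no output)
```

View pics/topz.png

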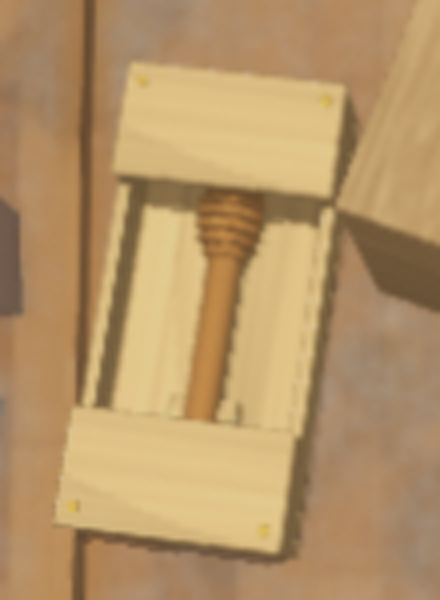

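View pics/scz.png

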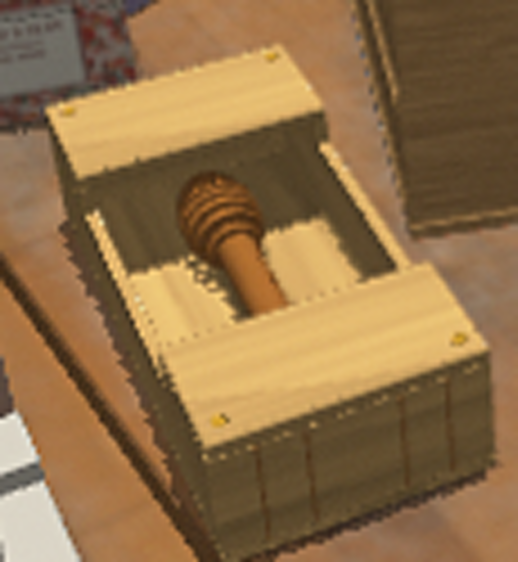

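```bash
cat > h.py <<'E'
import numpy as np,cv2
from station import manip
def rays(cam,px,T=None):
    p=manip.camera_params(cam)
    K=np.array([[p['fx'],0,p['cx']],[0,p['fy'],p['cy']],[0,0,1]])
    u=cv2.undistortPoints(np.array(px,float).reshape(-1,1,2),K,p['D']).reshape(-1,2)
    d=np.c_[u,np.ones(len(u))]
    T=p['T'] if T is None else T
    return T[:3,3],d@T[:3,:3].T
def plane(cam,px,z,T=None):
    o,d=rays(cam,px,T); return o+d*((z-o[2])/d[:,2])[:,None]
def tri(pa,pb):
    (o1,d1),(o2,d2)=rays('top',pa),rays('scene',pb); out=[]
    for a,b in zip(d1,d2):
        s=np.linalg.lstsq(np.c_[a,-b],o2-o1,rcond=None)[0]
        out.append(np.r_[((o1+s[0]*a)+(o2+s[1]*b))/2,np.linalg.norm(o1+s[0]*a-o2-s[1]*b)])
    return np.array(out)
E
python3 - <<'E'
from h import *
from scipy.spatial.transform import Rotation as R
np.set_printoptions(precision=4,suppress=True)
z=lambda L:np.array(L)/4+[195,125]-0.375
far=z([(131,62),(346,85),(335,198),(113,175)]); near=z([(74,405),(297,435),(279,553),(53,523)])
zs=lambda L:np.array(L)/4.5+[195,185]-0.39
W=plane('top',np.r_[far,near],.064); print(W)
sf=zs([(47,108),(283,44),(327,108),(80,178)]); sn=zs([(160,362),(428,264),(490,352),(207,447)])
V=plane('scene',np.r_[sf,sn],.064); print(V)
m=np.array([(120,57),(120,-57),(60,-57),(60,57),(-60,57),(-60,-57),(-120,-57),(-120,57)])/1000
for P in (W[:,:2],V[:,:2],(W+V)[:,:2]/2):
    A=P-P.mean(0); th=np.arctan2((m[:,0]*A[:,1]-m[:,1]*A[:,0]).sum(),(m*A).sum())
    c,s=np.cos(th),np.sin(th); print(P.mean(0),th,np.abs(A-m@np.array([[c,s],[-s,c]])).max())
s=manip.sense(); print(R.from_quat(s['tool_rot']).as_matrix())
# dipper: head centre-neck pixels on z .024+... handle axis
print(plane('top',z([(231,195),(219,258),(203,415)]),.024))
# riser corners top view & scene
print('riser',tri([(284,180),(333,198)],[(265,147),(330,155)]))
print(plane('top',[(290,186)],0), plane('scene',[(285,231),(331,233)],0))
E
```

```text
[[0.6856 0.2824 0.064 ]
 [0.6693 0.171  0.064 ]
 [0.6099 0.1771 0.064 ]
 [0.6257 0.2908 0.064 ]
 [0.5082 0.3088 0.064 ]
 [0.4902 0.197  0.064 ]
 [0.4325 0.2063 0.064 ]
 [0.4498 0.3185 0.064 ]]
[[0.6845 0.2791 0.064 ]
 [0.6687 0.1675 0.064 ]
 [0.6099 0.1763 0.064 ]
 [0.6264 0.2879 0.064 ]
 [0.5    0.3092 0.064 ]
 [0.4894 0.1965 0.064 ]
 [0.431  0.2045 0.064 ]
 [0.449  0.3144 0.064 ]]
[0.5589 0.244 ] -0.15092361475729532 0.001496673956915412
[0.5574 0.2419] -0.14982435031434124 0.006530612736512752
[0.5581 0.243 ] -0.15037273646657331 0.0032557724570988766
[[-0.0007 -0.9512  0.3087]
 [-0.0015  0.3087  0.9512]
 [-1.      0.0003 -0.0016]]
[[0.6232 0.2372 0.024 ]
 [0.5892 0.2434 0.024 ]
 [0.5062 0.2516 0.024 ]]
riser [[0.5734 0.1661 0.2126 0.0366]
 [0.5357 0.0704 0.1858 0.0026]]
[[0.5985 0.1596 0.    ]] [[0.5972 0.1463 0.    ]
 [0.5338 0.0705 0.    ]]
```

>>> {"fn": "send_rows", "kwargs": {
  "steps": [
    [[0.4,0.05,-0.045,0.04,0.02],[0.4,0.1,-0.09,0.05,0.04],[0.4,0.145,-0.135,0.05,0.06],[0.4,0.19,-0.175,0.05,0.08],[0.4,0.24,-0.22,0.05,0.1],[0.4,0.285,-0.26,0.05,0.12],[0.4,0.335,-0.305,0.05,0.14],[0.4,0.383,-0.351,0.03,0.164]]
  ],
  "grip_force": 20
}}

```text
t: 1.15
tcp_pos: [0.5552, 0.2636, 0.2688]
tool_rot: [-0.462, 0.535, 0.461, 0.537]
force: [0.6, 0.6, 0.0]
finger_gap: 0.603
```

>>> {"fn": "send_rows", "kwargs": {
  "steps": [
    [[0.4,0,0,0,0],[0.4,0,0,0,0],[0.4,0,0,0,0]]
  ]
}}

```text
t: 1.52
tcp_pos: [0.5519, 0.2661, 0.2682]
tool_rot: [-0.461, 0.536, 0.462, 0.536]
force: [0.1, -0.1, -0.0]
finger_gap: 0.598
```

```bash
python3 - <<'E'
from h import *
from scipy.spatial.transform import Rotation as R
s=manip.sense(); print(s['t'],s['tcp_pos'],s['finger_gap'],s['force'])
M=R.from_quat(s['tool_rot']).as_matrix(); print(M.round(3))
T=np.eye(4);T[:3,:3]=M;T[:3,3]=s['tcp_pos'];np.save('Tw.npy',T)
for n in ['wrist','scene']:
    cv2.imwrite(f'pics/{n}1.png',manip.snapshot(n)[:,:,::-1])
E
```

```text
1.525 [0.55192947 0.26606897 0.26824712] 0.5980084198596429 [ 0.12549198 -0.1477689  -0.00038212]
[[-0.    -0.989  0.148]
 [ 0.     0.148  0.989]
 [-1.     0.     0.   ]]
```

View pics/wrist1.png

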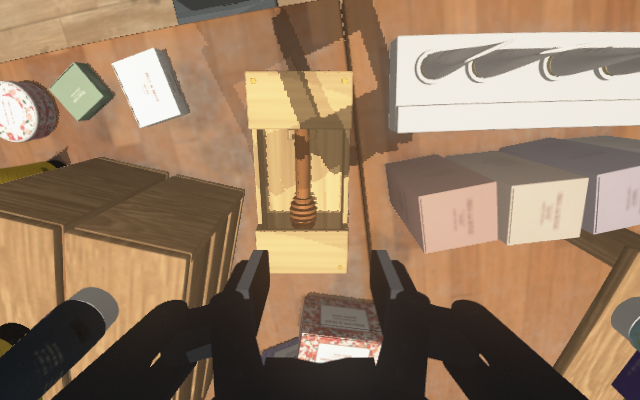

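View pics/scene1.png

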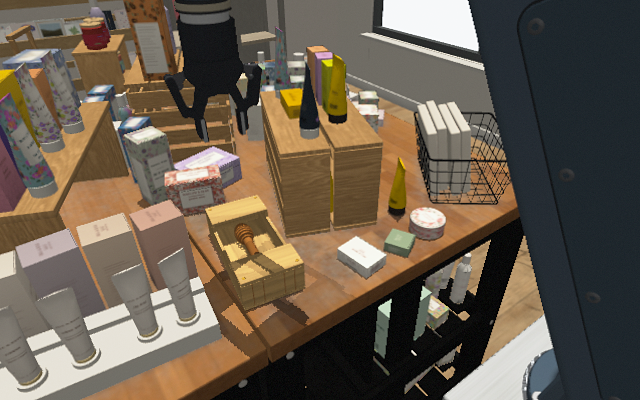

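The wrist view shows the dipper between the lids. The handle leaves the near lid at about (303,130), the neck is near (302,193), and the head meets the far lid at about (303,228). I'll cross-check these points against the box.

```bash
python3 - <<'E'
from h import *
np.set_printoptions(precision=4,suppress=True)
T=np.load('Tw.npy')@manip.camera_params('wrist')['tool_from_camera']
a=cv2.imread('pics/wrist1.png')[60:285,230:370]; cv2.imwrite('pics/w1z.png',cv2.resize(a,None,fx=2.6,fy=2.6,interpolation=cv2.INTER_CUBIC))
def bx(P):
    e=np.array([[.9888,-.149],[.149,.9888]]); return (P[:,:2]-[.5583,.243])@e.T
print('lid corners',bx(plane('wrist',[(246,72),(354,71),(352,129),(248,129),(256,231),(350,230),(347,273),(257,272)],.064,T)))
print('dipper',bx(plane('wrist',[(303,133),(303,160),(302,190),(303,226)],.024,T)))
print('neck/bottom z top',bx(plane('wrist',[(302,193)],.036,T)))
E
```

```text
lid corners [[-0.1172 -0.0546]
 [-0.1182  0.0577]
 [-0.059   0.0575]
 [-0.0589 -0.0561]
 [ 0.0621 -0.0546]
 [ 0.0605  0.0592]
 [ 0.1198  0.0574]
 [ 0.1187 -0.057 ]]
dipper [[-0.0506  0.0019]
 [-0.0173  0.0015]
 [ 0.0218 -0.0004]
 [ 0.072   0.0002]]
neck/bottom z top [[0.0223 0.0003]]
```

View pics/w1z.png

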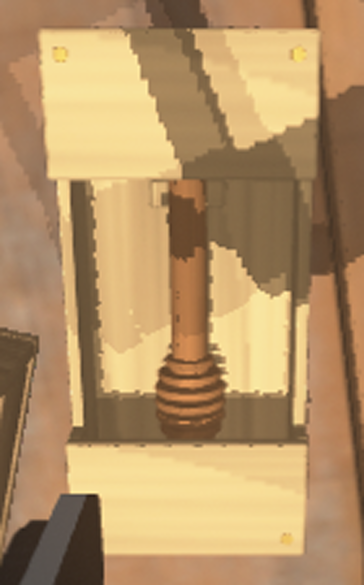

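>>> {"fn": "send_rows", "kwargs": {
  "steps": [
    [[0.4,0.019,-0.024,0,0],[0.4,0.019,-0.024,-0.04,0],[0.4,0.019,-0.024,-0.08,0],[0.4,0.019,-0.024,-0.12,0],[0.4,0.019,-0.024,-0.15,0],[0.4,0.019,-0.024,-0.165,0],[0.4,0.019,-0.024,-0.165,0],[0.4,0.019,-0.024,-0.165,0]]
  ]
}}

```text
t: 2.62
tcp_pos: [0.573, 0.2415, 0.1045]
tool_rot: [-0.462, 0.535, 0.461, 0.537]
force: [-0.6, 0.0, -0.6]
finger_gap: 0.601
```

```bash
python3 - <<'E'
from h import *
from scipy.spatial.transform import Rotation as R
s=manip.sense(); print(s['t'],s['tcp_pos'],s['finger_gap'],s['force'])
for n in ['wrist','scene']:
    cv2.imwrite(f'pics/{n}2.png',manip.snapshot(n)[:,:,::-1])
E
```

```text
2.625 [0.57303695 0.241479   0.10451665] 0.6011308014069664 [-0.57427138  0.02480781 -0.56799226]
```

View pics/wrist2.png

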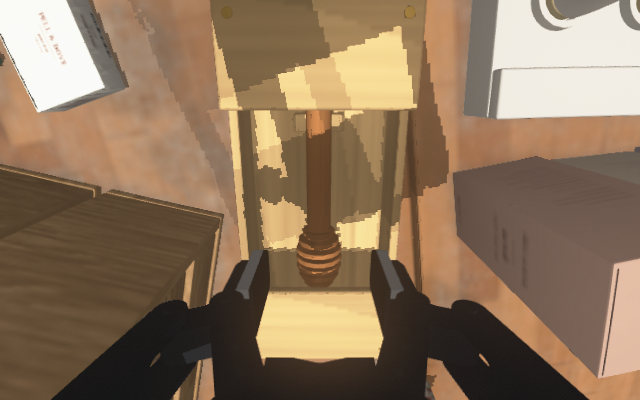

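View pics/scene2.png

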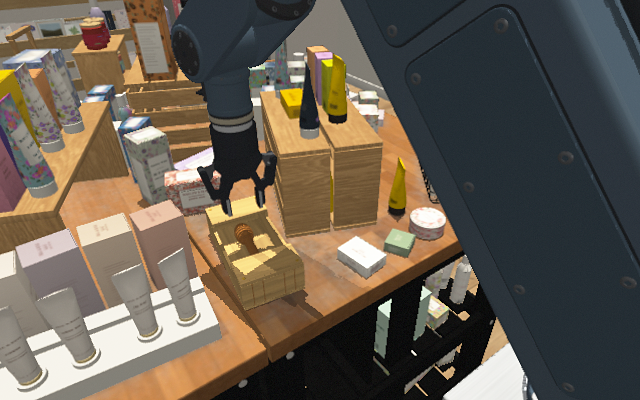

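In the wrist view the dipper is centred between the fingers (column ~318) and the neck is at about row 232. The arm is clear of the riser in the scene view. I'll check the neck position before descending.

```bash
python3 - <<'E'
from h import *
from scipy.spatial.transform import Rotation as R
np.set_printoptions(precision=4,suppress=True)
s=manip.sense()
T=np.eye(4);T[:3,:3]=R.from_quat(s['tool_rot']).as_matrix();T[:3,3]=s['tcp_pos']
T=T@manip.camera_params('wrist')['tool_from_camera']
def bx(P):
    e=np.array([[.9888,-.149],[.149,.9888]]); return (P[:,:2]-[.5583,.243])@e.T
print('tcp',bx(s['tcp_pos'][None]))
print(bx(plane('wrist',[(220,108),(415,107),(268,292),(380,293)],.064,T)))
print(bx(plane('wrist',[(318,115),(318,180),(318,232),(318,286)],.024,T)))
print(bx(plane('wrist',[(318,226),(318,240)],.036,T)))
E
```

```text
tcp [[0.0149 0.0006]]
[[-0.0601 -0.0557]
 [-0.0607  0.0547]
 [ 0.0612 -0.0346]
 [ 0.062   0.0425]]
[[-0.0542 -0.0003]
 [-0.0078 -0.0003]
 [ 0.0339 -0.0003]
 [ 0.0828 -0.0004]]
[[ 0.0238 -0.0003]
 [ 0.0351 -0.0003]]
```

>>> {"fn": "send_rows", "kwargs": {
  "steps": [
    [[0.4,-0.002,0,-0.03,0],[0.4,-0.002,0,-0.055,0],[0.4,-0.002,0,-0.075,0],[0.4,-0.002,0,-0.085,0],[0.4,-0.002,0,-0.092,0],[0.4,-0.002,0,-0.092,0],[0.4,-0.002,0,-0.092,0]]
  ]
}}

```text
t: 3.6
tcp_pos: [0.5706, 0.2411, 0.0117]
tool_rot: [-0.461, 0.536, 0.461, 0.536]
force: [-1.3, -0.1, 0.7]
finger_gap: 0.603
```

>>> {"fn": "send_rows", "kwargs": {
  "steps": [
    [[0.6,0,0,0,0],[0.8,0,0,0,0],[1,0,0,0,0],[1,0,0,0,0],[1,0,0,0,0],[1,0,0,0,0]]
  ],
  "grip_force": 25
}}

```text
t: 4.35
tcp_pos: [0.5703, 0.2411, 0.0115]
tool_rot: [-0.461, 0.536, 0.461, 0.536]
force: [-0.5, 1.0, 5.9]
finger_gap: 0.198
```

>>> {"fn": "send_rows", "kwargs": {
  "steps": [
    [[1,0,0,0.002,0],[1,0,0,0.004,0],[1,0,0,0.006,0],[1,0,0,0.006,0]]
  ]
}}

```text
t: 4.85
tcp_pos: [0.57, 0.2409, 0.017]
tool_rot: [-0.461, 0.536, 0.461, 0.536]
force: [0.7, -0.9, -0.4]
finger_gap: 0.198
```

```bash
python3 - <<'E'
from h import *
s=manip.sense(); print(s['t'],s['tcp_pos'],s['finger_gap'],s['force'],s['ft_torque'])
for n in ['wrist']:
    cv2.imwrite(f'pics/{n}3.png',manip.snapshot(n)[:,:,::-1])
E
```

```text
4.85 [0.57002876 0.24090499 0.01703289] 0.19834634833556017 [ 0.65789523 -0.85902475 -0.39790012] [-0.07166155  0.01591261  0.04323968]
```

View pics/wrist3.png

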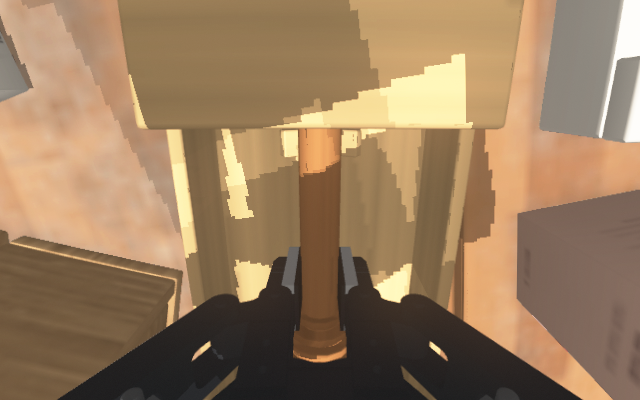

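The dipper is gripped just behind its head, and the force fell to -0.4 N on lifting, so it hangs free. Next I slide it towards the near end.

>>> {"fn": "send_rows", "kwargs": {
  "steps": [
    [[1,-0.005,0.0007,0,0],[1,-0.01,0.0015,0,0],[1,-0.014,0.002,0,0],[1,-0.018,0.0027,0,0],[1,-0.021,0.003,0,0],[1,-0.021,0.003,0,0]]
  ]
}}

```text
t: 5.65
tcp_pos: [0.5487, 0.244, 0.0171]
tool_rot: [-0.461, 0.536, 0.461, 0.536]
force: [0.2, 0.3, -1.4]
finger_gap: 0.197
```

```bash
python3 - <<'E'
from h import *
s=manip.sense(); print(s['t'],s['tcp_pos'],s['finger_gap'],s['force'],s['ft_torque'])
a=manip.snapshot('scene')[:,:,::-1]; cv2.imwrite('pics/s4.png',cv2.resize(a[150:310,180:330],None,fx=3.7,fy=3.7,interpolation=cv2.INTER_CUBIC))
E
```

```text
5.65 [0.54874835 0.24401408 0.01709627] 0.1970858176759826 [ 0.19265324  0.28635684 -1.35374429] [-0.03221967  0.00137684 -0.03184337]
```

View pics/s4.png

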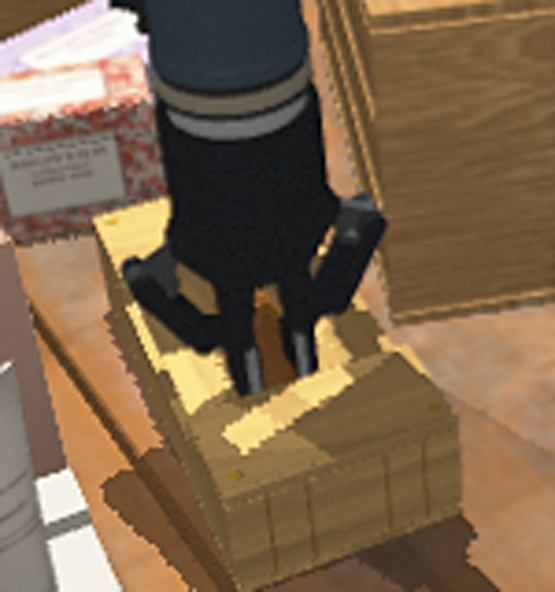

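>>> {"fn": "send_rows", "kwargs": {
  "steps": [
    [[1,-0.003,0.0005,0,0],[1,-0.006,0.001,0,0],[1,-0.006,0.001,0,0]]
  ]
}}

```text
t: 6.08
tcp_pos: [0.5426, 0.245, 0.017]
tool_rot: [-0.461, 0.536, 0.461, 0.536]
force: [0.3, -0.1, -1.1]
finger_gap: 0.197
```

```bash
python3 - <<'E'
from h import *
s=manip.sense(); print(s['t'],s['tcp_pos'],s['finger_gap'],s['force'],s['ft_torque'])
a=manip.snapshot('top')[:,:,::-1]; cv2.imwrite('pics/t5.png',cv2.resize(a[125:275,190:310],None,fx=4,fy=4,interpolation=cv2.INTER_CUBIC))
E
```

```text
6.075 [0.54258548 0.24497895 0.01704217] 0.19711167863080592 [ 0.26863959 -0.06251566 -1.09129886] [0.03716249 0.00075386 0.03040542]
```

View pics/t5.png

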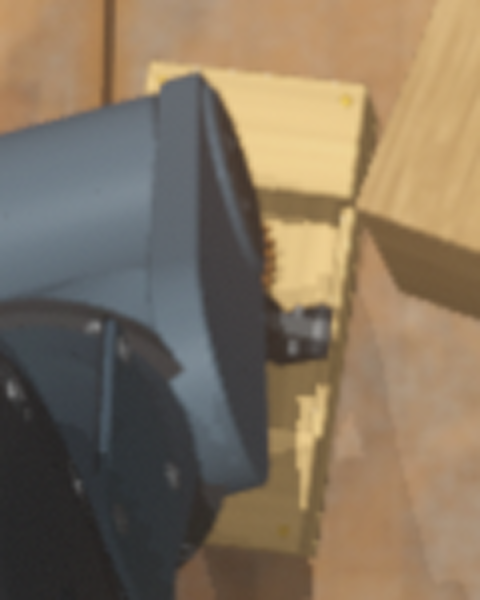

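>>> {"fn": "send_rows", "kwargs": {
  "steps": [
    [[1,0,0,0.007,0],[1,0,0,0.013,0],[1,0,0,0.016,0],[1,0,0,0.018,0],[1,0,0,0.02,0],[1,0,0,0.022,0]]
  ]
}}

```text
t: 6.88
tcp_pos: [0.5436, 0.2449, 0.0387]
tool_rot: [-0.461, 0.536, 0.461, 0.536]
force: [2.7, -0.0, -6.4]
finger_gap: 0.196
```

>>> {"fn": "send_rows", "kwargs": {
  "steps": [
    [[1,0,0,0.002,0],[1,0,0,0.004,0],[1,0,0,0.004,0]]
  ]
}}

```text
t: 7.25
tcp_pos: [0.5434, 0.245, 0.0433]
tool_rot: [-0.461, 0.536, 0.461, 0.536]
force: [3.2, -0.7, -6.1]
finger_gap: 0.196
```

```bash
python3 - <<'E'
from h import *
s=manip.sense(); print(s['t'],s['tcp_pos'],s['finger_gap'],s['force'],s['ft_torque'])
for n in ['wrist','scene']:
    cv2.imwrite(f'pics/{n}6.png',manip.snapshot(n)[:,:,::-1])
E
```

```text
7.25 [0.54342995 0.24497774 0.043251  ] 0.19617609232396266 [ 3.24325496 -0.72961475 -6.08436022] [-2.57368752e-02 -6.71733736e-01 -2.39583339e-04]
```

View pics/wrist6.png

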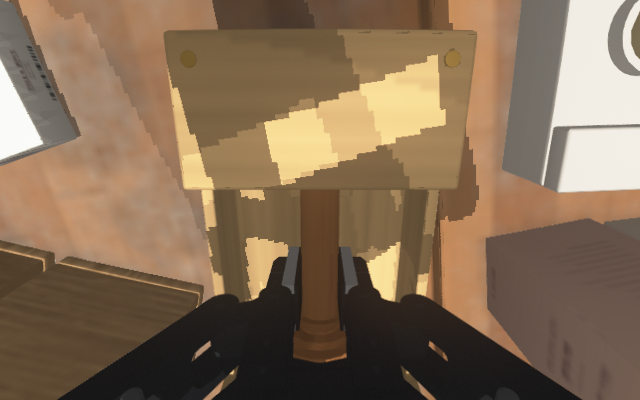

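The dipper is pivoting in the pads at a steady ~6 N against the lid edge, well under the limit. I'll continue, easing slightly towards +x.

>>> {"fn": "send_rows", "kwargs": {
  "steps": [
    [[1,0.001,0,0.002,0],[1,0.002,0,0.004,0],[1,0.002,0,0.006,0],[1,0.003,-0.0005,0.008,0]]
  ]
}}

```text
t: 7.85
tcp_pos: [0.5445, 0.2444, 0.0508]
tool_rot: [-0.461, 0.537, 0.462, 0.535]
force: [-0.5, -0.0, -6.1]
finger_gap: 0.198
```

>>> {"fn": "send_rows", "kwargs": {
  "steps": [
    [[1,0.001,0,0.002,0],[1,0.002,0,0.004,0],[1,0.002,0,0.006,0],[1,0.003,-0.0005,0.007,0]]
  ]
}}

```text
t: 8.35
tcp_pos: [0.5493, 0.244, 0.0583]
tool_rot: [-0.461, 0.536, 0.461, 0.536]
force: [-1.1, 1.1, -5.3]
finger_gap: 0.196
```

```bash
python3 - <<'E'
from h import *
s=manip.sense(); print(s['t'],s['tcp_pos'],s['finger_gap'],s['force'],s['ft_torque'])
a=manip.snapshot('scene')[:,:,::-1]; cv2.imwrite('pics/s7.png',cv2.resize(a[150:310,180:330],None,fx=3.7,fy=3.7,interpolation=cv2.INTER_CUBIC))
cv2.imwrite('pics/w7.png',manip.snapshot('wrist')[:,:,::-1])
E
```

```text
8.35 [0.54931847 0.24401181 0.05834912] 0.19604828560123314 [-1.08419095  1.07518495 -5.34113442] [ 0.06616998 -0.15677937 -0.03415746]
```

View pics/s7.png

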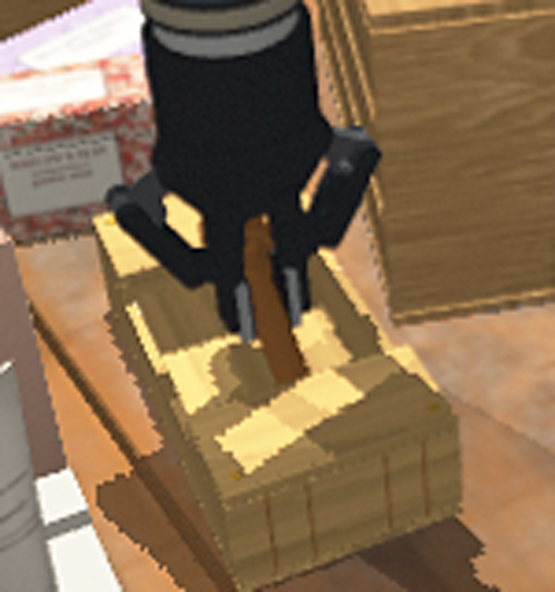

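View pics/w7.png

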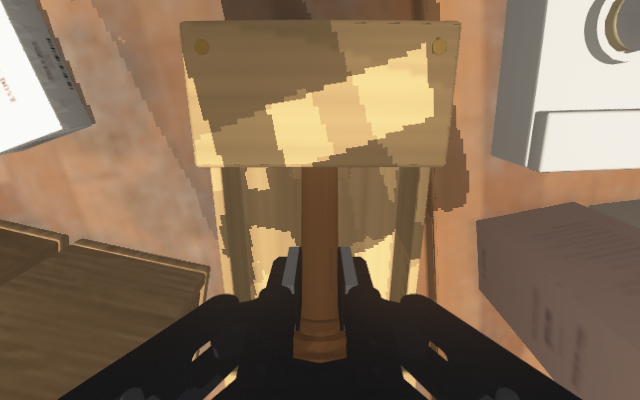

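```bash
cat > tilt.py <<'E'
from h import *
from scipy.spatial.transform import Rotation as R
np.set_printoptions(precision=4,suppress=True)
def run(f,tcp,q,rows):
    im=cv2.imread(f); hsv=cv2.cvtColor(im,cv2.COLOR_BGR2HSV)
    T=np.eye(4);T[:3,:3]=R.from_quat(q).as_matrix();T[:3,3]=tcp
    T=T@manip.camera_params('wrist')['tool_from_camera']
    for r in rows:
        line=im[r].astype(int); 
        g=np.abs(np.diff(line.sum(1)))
        L=290+np.argmax(g[290:312]); Rr=325+np.argmax(g[325:350]); w=Rr-L
        o,d=rays('wrist',[((L+Rr)/2+.5,r)],T)
        P=o+d[0]*(18*311/w/1000)
        b=P[:2]-[.5583,.243]; print(r,L,Rr,w,'bx',round(b@[.9888,-.149],4),'z',round(P[2],4))
E
python3 - <<'E'
from tilt import *
q=[-.461,.536,.461,.536]
run('pics/wrist3.png',[.57,.2409,.017],q,[135,150,180,210,240]);print()
run('pics/w7.png',[.5493,.244,.0583],q,[172,180,195,210,225,240])
E
```

```text
135 297 341 44 bx -0.0536 z 0.0298
150 297 345 48 bx -0.0493 z 0.0423
180 298 340 42 bx -0.0346 z 0.0296
210 299 339 40 bx -0.0201 z 0.0273
240 299 338 39 bx -0.0057 z 0.0283

172 301 337 36 bx -0.0538 z 0.0481
180 301 337 36 bx -0.05 z 0.0493
195 301 337 36 bx -0.0429 z 0.0517
210 301 337 36 bx -0.0358 z 0.054
225 300 337 37 bx -0.0303 z 0.0602
240 294 337 43 bx -0.0324 z 0.0817
```

The measured slope, about 0.45 (~25°), matches the pivot geometry. Next I ease 2 mm off the lid edge and pull the dipper out along its own axis.

>>> {"fn": "send_rows", "kwargs": {
  "steps": [
    [[1,0,0,-0.002,0],[1,0.006,-0.001,0.0005,0],[1,0.012,-0.002,0.003,0],[1,0.018,-0.0027,0.006,0],[1,0.024,-0.0036,0.0085,0]]
  ]
}}

```text
t: 9.07
tcp_pos: [0.5738, 0.2403, 0.067]
tool_rot: [-0.461, 0.536, 0.461, 0.536]
force: [-0.0, -0.1, -1.1]
finger_gap: 0.197
```

>>> {"fn": "send_rows", "kwargs": {
  "steps": [
    [[1,0.006,-0.001,0.0027,0],[1,0.012,-0.002,0.0054,0],[1,0.018,-0.0027,0.008,0],[1,0.024,-0.0036,0.011,0],[1,0.024,-0.0036,0.011,0]]
  ]
}}

```text
t: 9.7
tcp_pos: [0.598, 0.2367, 0.0781]
tool_rot: [-0.461, 0.536, 0.461, 0.537]
force: [-0.1, 0.4, -0.9]
finger_gap: 0.2
```

```bash
python3 - <<'E'
from h import *
s=manip.sense(); print(s['t'],s['tcp_pos'],s['finger_gap'],s['force'],s['ft_torque'])
a=manip.snapshot('scene')[:,:,::-1]; cv2.imwrite('pics/s8.png',cv2.resize(a[150:310,180:330],None,fx=3.7,fy=3.7,interpolation=cv2.INTER_CUBIC))
cv2.imwrite('pics/w8.png',manip.snapshot('wrist')[:,:,::-1])
E
```

```text
9.7 [0.59802306 0.2367085  0.07808268] 0.19999594278726382 [-0.06137317  0.40591763 -0.87381641] [-0.03968828  0.03100271 -0.02621879]
```

View pics/s8.png

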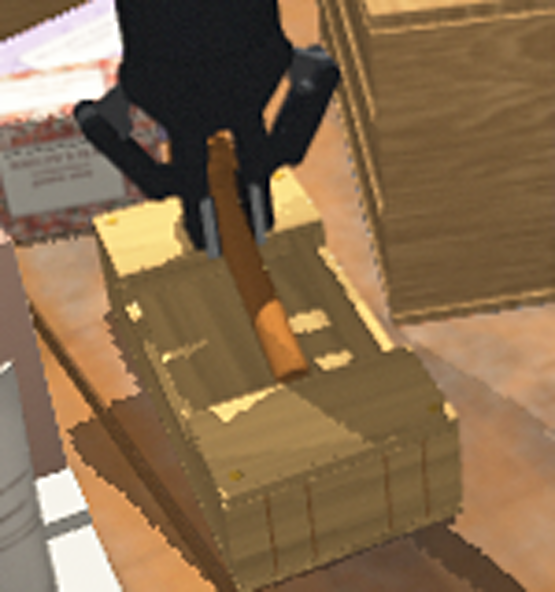

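View pics/w8.png

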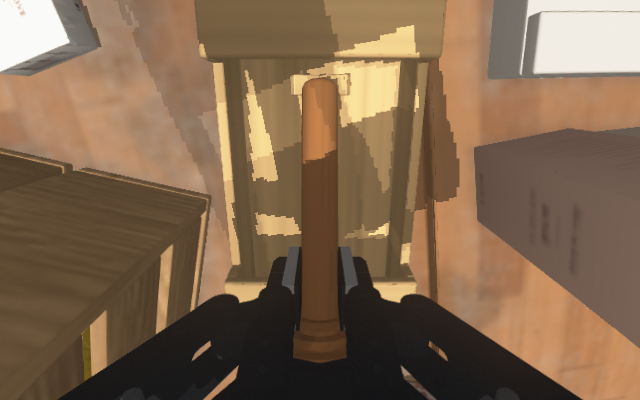

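The dipper is out of the lids: the tail shows at (320,85) in the wrist view, short of the near lid edge, with only its weight on the sensor. I'll raise it and move it back so the tail is over the near lid, where a light touch can level it.

>>> {"fn": "send_rows", "kwargs": {
  "steps": [
    [[1,0,0,0.012,0],[1,0,0,0.028,0],[1,0,0,0.044,0],[1,0,0,0.055,0],[1,-0.012,0.002,0.055,0],[1,-0.026,0.004,0.055,0],[1,-0.04,0.006,0.055,0],[1,-0.052,0.008,0.055,0]]
  ]
}}

```text
t: 10.8
tcp_pos: [0.5432, 0.2449, 0.1321]
tool_rot: [-0.461, 0.536, 0.462, 0.535]
force: [-0.7, 0.2, -0.9]
finger_gap: 0.2
```

>>> {"fn": "send_rows", "kwargs": {
  "steps": [
    [[1,0,0,-0.008,0],[1,0,0,-0.018,0],[1,0,0,-0.026,0],[1,0,0,-0.028,0]]
  ]
}}

```text
t: 11.3
tcp_pos: [0.5449, 0.2445, 0.1034]
tool_rot: [-0.461, 0.537, 0.461, 0.536]
force: [0.4, 0.0, -1.1]
finger_gap: 0.203
```

```bash
python3 - <<'E'
from h import *
s=manip.sense(); print(s['t'],s['tcp_pos'],s['finger_gap'],s['force'],s['ft_torque'])
a=manip.snapshot('scene')[:,:,::-1]; cv2.imwrite('pics/s9.png',cv2.resize(a[150:310,180:330],None,fx=3.7,fy=3.7,interpolation=cv2.INTER_CUBIC))
E
```

```text
11.3 [0.54488264 0.244465   0.1034047 ] 0.2034470712181247 [ 0.38315328  0.00513559 -1.10789888] [ 0.01711316 -0.01568825  0.00887519]
```

View pics/s9.png

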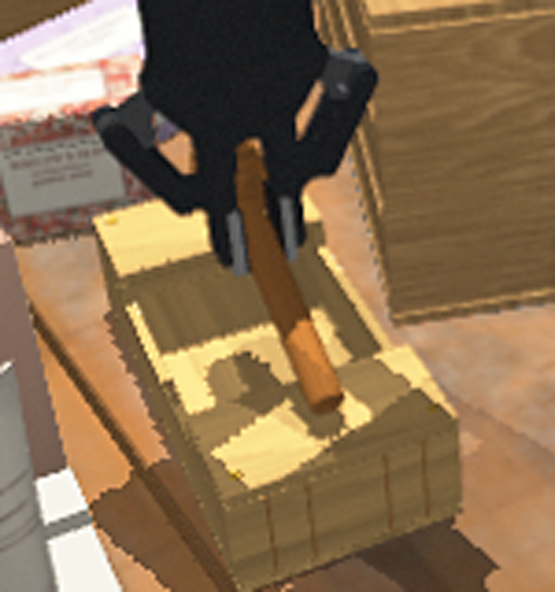

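The tail hangs just above the near lid. I'll lower it gently so the lid tips the dipper level.

>>> {"fn": "send_rows", "kwargs": {
  "steps": [
    [[1,0,0,-0.003,0],[1,0,0,-0.006,0],[1,0,0,-0.009,0],[1,0,0,-0.012,0],[1,0,0,-0.015,0]]
  ]
}}

```text
t: 11.98
tcp_pos: [0.5468, 0.2449, 0.0904]
tool_rot: [-0.462, 0.535, 0.46, 0.537]
force: [1.7, -0.3, 2.6]
finger_gap: 0.198
```

>>> {"fn": "send_rows", "kwargs": {
  "steps": [
    [[1,0,0,-0.003,0],[1,0,0,-0.006,0],[1,0,0,-0.009,0],[1,0,0,-0.012,0]]
  ]
}}

```text
t: 12.48
tcp_pos: [0.5449, 0.2448, 0.0773]
tool_rot: [-0.461, 0.536, 0.461, 0.536]
force: [2.1, -0.6, 2.7]
finger_gap: 0.2
```

>>> {"fn": "send_rows", "kwargs": {
  "steps": [
    [[1,0,0,-0.002,0],[1,0,0,-0.004,0],[1,0,0,-0.006,0],[1,0,0,-0.008,0],[1,0,0,-0.008,0]]
  ]
}}

```text
t: 13.1
tcp_pos: [0.5447, 0.2447, 0.0693]
tool_rot: [-0.461, 0.536, 0.461, 0.536]
force: [1.2, -0.8, 1.5]
finger_gap: 0.198
```

```bash
python3 - <<'E'
from h import *
s=manip.sense(); print(s['t'],s['tcp_pos'],s['finger_gap'],s['force'],s['ft_torque'])
a=manip.snapshot('scene')[:,:,::-1]; cv2.imwrite('pics/s10.png',cv2.resize(a[150:310,180:330],None,fx=3.7,fy=3.7,interpolation=cv2.INTER_CUBIC))
E
```

```text
13.1 [0.54472657 0.24472171 0.06931168] 0.19842069154319575 [ 1.23986102 -0.77327068  1.47334022] [ 0.02341293 -0.05262191  0.00914871]
```

View pics/s10.png

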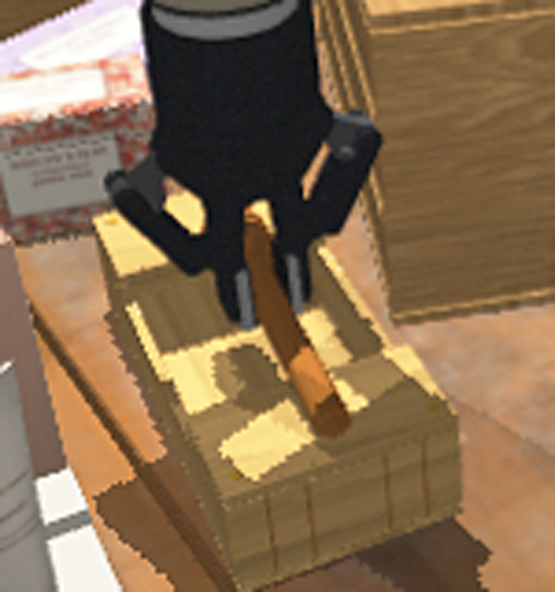

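>>> {"fn": "send_rows", "kwargs": {
  "steps": [
    [[1,0,0,-0.002,0],[1,0,0,-0.004,0],[1,0,0,-0.006,0],[1,0,0,-0.006,0]]
  ]
}}

```text
t: 13.65
tcp_pos: [0.5449, 0.2447, 0.0634]
tool_rot: [-0.461, 0.536, 0.461, 0.536]
force: [0.8, -0.7, 1.7]
finger_gap: 0.2
```

>>> {"fn": "send_rows", "kwargs": {
  "steps": [
    [[1,0,0,0,0],[1,0,0,0.01,0],[1,0.003,0,0.03,0],[1,0.008,-0.001,0.055,0],[1,0.015,-0.002,0.085,0],[1,0.02,-0.003,0.115,0],[1,0.025,-0.004,0.135,0],[1,0.025,-0.004,0.142,0]]
  ],
  "grip_force": 40
}}

```text
t: 14.65
tcp_pos: [0.5702, 0.2408, 0.207]
tool_rot: [-0.461, 0.536, 0.461, 0.536]
force: [-0.1, -0.7, -1.5]
finger_gap: 0.193
```

>>> {"fn": "send_rows", "kwargs": {
  "steps": [
    [[1,0,0,0,0],[1,0,0,0,0],[1,0,0,0,0],[1,0,0,0,0]]
  ]
}}

```text
t: 15.15
tcp_pos: [0.5697, 0.2407, 0.2049]
tool_rot: [-0.461, 0.536, 0.461, 0.536]
force: [0.2, -0.1, -1.9]
finger_gap: 0.191
```

```bash
python3 - <<'E'
from tilt import *
s=manip.sense(); print(s['t'],s['tcp_pos'],s['finger_gap'],s['force'],s['ft_torque'])
cv2.imwrite('pics/s11.png',manip.snapshot('scene')[:,:,::-1])
cv2.imwrite('pics/w11.png',manip.snapshot('wrist')[:,:,::-1])
cv2.imwrite('pics/t11.png',manip.snapshot('top')[:,:,::-1])
run('pics/w11.png',s['tcp_pos'],s['tool_rot'],[60,90,120,150,180,210,235])
E
```

```text
15.15 [0.5697 0.2407 0.2049] 0.19117928383143612 [ 0.1511 -0.0864 -1.9476] [ 0.0214  0.0451 -0.0243]
60 296 337 41 bx -0.0846 z 0.198
90 297 345 48 bx -0.0712 z 0.2233
120 297 341 44 bx -0.0597 z 0.2159
150 299 340 41 bx -0.0466 z 0.2104
180 299 339 40 bx -0.0332 z 0.2111
210 299 347 48 bx -0.0282 z 0.2373
235 299 338 39 bx -0.0082 z 0.2155
```

View pics/s11.png

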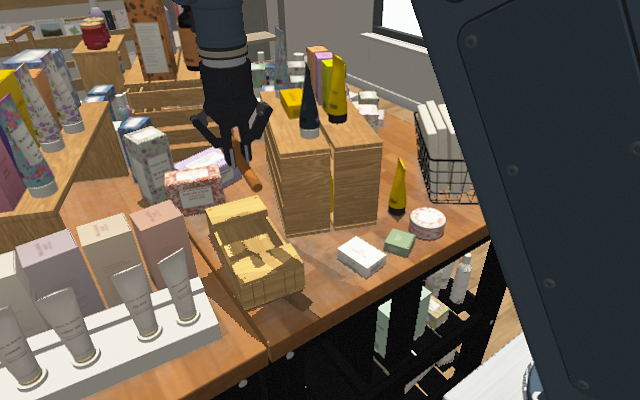

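View pics/w11.png

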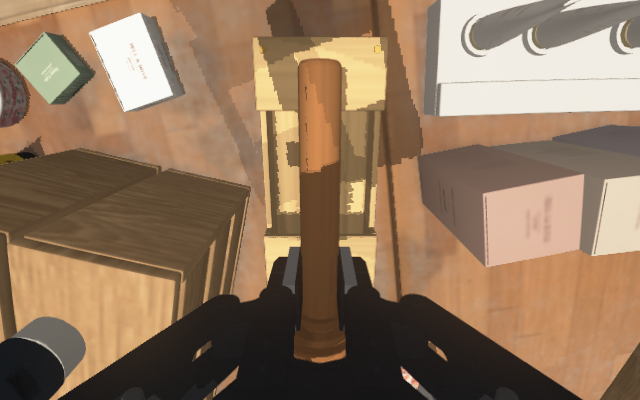

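View pics/t11.png

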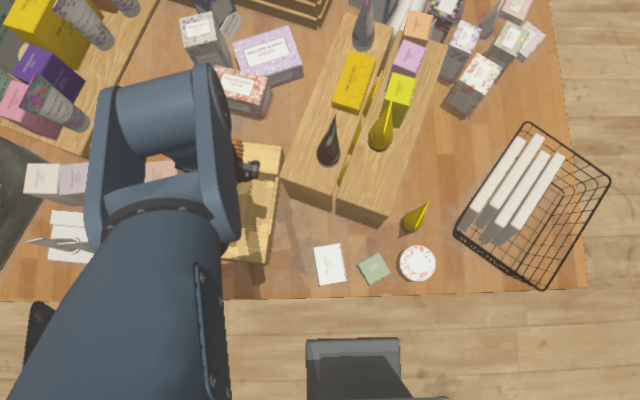

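The dipper is held clear of the box. The tail is at (320,62) in the wrist view and (255,187) in the scene view, and both cartons and the tin are at their starting pixels. One last tilt check from two views, then I hand in.

```bash
python3 - <<'E'
from h import *
from scipy.spatial.transform import Rotation as R
s=manip.sense()
T=np.eye(4);T[:3,:3]=R.from_quat(s['tool_rot']).as_matrix();T[:3,3]=s['tcp_pos']
T=T@manip.camera_params('wrist')['tool_from_camera']
o1,d1=rays('wrist',[(320,62)],T); o2,d2=rays('scene',[(256,186)]); d1,d2=d1[0],d2[0]
k=np.linalg.lstsq(np.c_[d1,-d2],o2-o1,rcond=None)[0]; a,b=o1+k[0]*d1,o2+k[1]*d2
tail=(a+b)/2; g=s['tcp_pos']+[0,0,.0125]
print('tail',tail,'miss',np.linalg.norm(a-b),'len to grip',np.linalg.norm(tail-g),'tilt',np.arcsin((g-tail)[2]/np.linalg.norm(g-tail)))
A=cv2.imread('pics/top0.png').astype(int);B=cv2.imread('pics/top11.png' if 0 else 'pics/t11.png').astype(int)
print('diff items',np.abs(A-B)[238:295,305:445].max(), 'qd',np.abs(s['qd']).max(),s['force'])
E
```

```text
tail [0.47748682 0.25488145 0.21524173] miss 9.152205608374719e-05 len to grip 0.09359272276699912 tilt 0.028175817264418833
diff items 12 qd 0.0030333069012495415 [ 0.2591513   0.04560778 -1.56696285]
```

```bash
python3 - <<'E'
from station import manip
print(manip.sign_off(), manip.sense()['t'])
E
```

```text
the job is handed in; nothing more can be done
the job is handed in; nothing more can be done
```

The dipper is out of the box, and I handed the job in with the gripper holding it level and still above the lids. The interface gives no verdict, so the outcome rests on my own checks.

**How it went:**
- I gripped the handle just behind the head and slid the dipper about 27 mm towards its tail end, so the head cleared the far lid.
- I then lifted it. The near lid's edge tipped it in the pads to about 25°, with a reading of about 6.5 N on the tool.
- After pulling it out along its own axis, I levelled it by touching the tail lightly on the near lid (about 3 N).
- Finally I raised it over the box, finishing at about 15 s of the 48 s allowed.

**Last checks:**
- **Level:** two camera views put the tail at z = 0.215 m and the grip point at 0.217 m, a tilt of about 0.03 rad. The tail-to-grip length came out at 93.6 mm, against the 94 mm I expected.
- **Position:** the middle of the dipper is within about 1 cm of the box centre. I worked this out from the gripper pose and did not measure it separately.
- **Still and free:** joint speeds were at most 0.003 rad/s. The force reading was mostly downward, 1.6 to 1.9 N. That is above the dipper's 0.8 N weight, which I put down to sensor noise because the pictures show it touching nothing.
- **Tin and cartons:** unchanged in the top view.

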